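Seal the sump hatch of an emptied heating bath

ROBOT

A 6-joint arm with a two-finger parallel gripper is mounted at the origin on the work surface. World frame = base frame: x ahead of the robot, y to its left, z up, the work surface at z = 0. Lengths are in m, angles in rad, forces in N, time in s.
With the tool pointing down it reaches from about 0.275 to 0.825 m from the base axis. Payload 4.9 kg.
Tool frame: the origin (TCP) lies midway between the tips of the shut fingers; the grasp point (between the pads) lies 19 mm behind it; z points along the fingers, y is the line along which they close (so a half turn about z gives the same grasp; the last joint's range is limited). The gripper opens to 85 mm and grips with 20 to 120 N. Pads are 22 mm wide; open, the fingers measure 114 mm over their backs; the gripper's body (76 mm by 85 mm) begins 54 mm behind the grasp point. The pads swing forward as they close: fully open they stand 13 mm farther back than shut.
Start: joints at [1.146, 0.326, -0.193, 1.052, 0, 1.437], TCP at [0.158, 0.527, 0.207] pointing down, gripper open.
Joint ranges: [-2.65, 2.65], [-0.97, 1.79], [-1.3, 1.35], [-1.93, 2.1], [-1.47, 1.37], [-3.14, 3.14]. Speed limits (rad/s): [2.57, 2.57, 3.14, 3.14, 3.14, 3.14].

INTERFACE

Orientations are given as a 3x3 rotation matrix whose columns are the frame's x, y, z axes.
In Python, from plant import r gives the robot as it stands.
- The arm moves only by the tool jog_arm, never from a script. Its argument "increments" is a list of rows, each a list of 6 numbers: the shift along the world's x, y, z scaled (see below), then the turn, a rotation vector about the world's x, y, z scaled (see below). In form: [[dx, dy, dz, wx, wy, wz], ...]. A call has 1 to 10 rows; each row shifts and turns the commanded pose from where the row before left it; what a row does not reach is not made up. The controller multiplies each number of a shift by 0.02 m and each number of a turn by 0.12 rad. A row lasts 1/12 s, in which the tool goes at most 41.7 mm and 7.16 degrees, less where a joint would pass 70% of its speed; a pose out of reach is approached as far as the arm can. A call with a number of a shift or a turn outside -1 to 1 is refused whole. A call with a gripper value outside its range is refused whole. "hand" is the gripper command: -1 is fully open, 1 is shut, values between are in proportion, set as the call begins (left out, the last holds). The fingers move at their own pace and stop on an object; "grip_force" is the grip in N (left out, the last holds). Time passes only in rows, so rows that do not move let the fingers close. It gives the time, the measured TCP pose, the force, the opening and the grip force at its end, in the units of the state.
- r.get_state(): the state, without advancing time (a new reading comes with each control period).
- r.capture(name): name is "scene" or "side" or "wrist"; returns the picture (480x640x3 uint8, red, green, blue); there is no depth.
- r.get_calibration(name): a dict with "camera_matrix" (3x3 intrinsics, pixels), "k1" (the pictures are not rectified: a ray, as slopes to the right and down, at radius r is drawn at 1 + k1 r^2 times it, then the intrinsics apply), "pose" (4x4, takes a point from camera to world coordinates). Camera axes: x right, y up, looking along -z (the intrinsics and any distortion apply to the point x, -y, -z); pixel columns grow to the right and rows downward; lengths in m; the calibration is good to about 2 mm. A picture is of the moment at which its call begins: read the wrist's pose just before it. get_calibration takes no time and is no camera call; for the wrist camera it gives the pose at the moment of the call.
- r.finish_job(): hands the job in; it is judged then, once.
The state is a dict: "time_s": time; "q": joint angles; "dq": joint speeds; "joint_efforts": joint torques, N m; "ee_pos": TCP position; "eef_rot": TCP orientation; "ft_force": force on the tool from outside, world axes, zero at the start; "torque": the same for the moment, N m; "width": opening from 0.0 (shut) to 1.0 (fully open); "finger_force": force on a finger pad.
Only numpy, scipy, OpenCV 4.12 (cv2) and the standard library are available. Lean on these libraries where they do the work, as an engineer would, in place of code of your own. Each camera call takes 0.05 s, during which the arm holds its last target. There are 200 camera calls.

TASK

Lift the loose steel lid off the heating bath by its knob and set it down, knob up, in the middle of the flat grey mat. Then turn the winged quarter-turn fastener inside the bath clockwise until the slot line on its wing lines up with the two dark marks on the frame, and press the sprung panel that carries it fully home, flush with its frame. Finish while still holding the panel pressed home, without letting up; leave the glassware and the bottle alone.

Things in the scene. Friction and masses are not known exactly. Their poses are not given: they have to be found in the camera images.
- lid_knob (a point): Centre of the black cylindrical knob (30 mm diameter, 24 mm tall, on a 14 mm neck) on top of the loose round steel lid; z up through the knob. The lid's top surface beside the neck is 26 mm below this point, the lid's lowest face 44 mm below. With the lid lying on the mat this point is 47 mm above the bench.
- lid: The loose round steel lid, 188 mm across, about 0.35 kg; origin at the centre of its lowest face. A 6 mm deep spigot (162 mm across) under it sits loosely in the bath's round well, so it must be lifted straight up by 20 mm or more before going sideways.
- mat_top (a point): Centre of the upper face of the flat grey square mat, 210 x 210 x 3 mm, fixed on the bench to the left or right of the bath (a low white laboratory balance, 200 x 170 x 61 mm, fixed, stands in the other place). Clear space above.
- frame (a point): Heating bath, fixed: white housing 220 x 200 mm, 90 mm high, round steel well on top (180 mm outside, 170 inside, rim 145 mm above the bench). This point: centre of the square aluminium frame (118 mm) on the well's floor, level with the frame's top face, 95 mm above the bench; z up, x from the bath's front to its back. The two dark marks lie on the frame along x, 54 mm either side of this point.
- panel (a joint): How far the square steel panel (96 x 96 x 5 mm) is pushed down, in m: 0 = sprung up, 7 mm proud of the frame; 0.007 = home on its stop, flush with the frame. Springs push it up with about 6 N at first and 12 N fully home, so it rises when let go. A crossbar on the fastener's stud stops it after about 1 mm unless the fastener is aligned (within about 9 degrees).
- panel_top (a point): Centre of the panel's upper face, on the fastener's axis, z up. 102 mm above the bench when sprung up.
- fastener (a joint): Turn of the fastener, in rad, growing clockwise seen from above: at 0 its wing lies square to the line of the marks; at 1.571 (a quarter turn) the wing and its slot line point along the two marks: aligned. It does not stop there: it turns on to 2.3. It stays where it is left (friction about 0.06 N m).
- fastener_grip (a point): On the fastener's axis, at gripping height in its upright wing, 26 mm above the panel. The wing is 38 mm long (this point's x axis), 12 mm thick (y: the faces to pinch), its flat top 10 mm above this point (36 mm above the panel) with the dark slot line along it. Below it is a disc 38 mm across, 6 mm high. Pressing down on the wing's top presses the panel.
- beaker: Loose glass beaker, 68 mm across, 90 mm high, behind the bath; origin at the centre of its underside. Leave alone.
- flask: Loose conical glass flask, 80 mm across, 120 mm high, behind the bath; origin at the centre of its underside. Leave alone.
- bottle: Loose amber glass bottle, 60 mm across, 130 mm high, behind the bath; origin at the centre of its underside. Leave alone.
Not all that is in view belongs to the job. What is shaped like the lid but blue is not meant.

How it is judged:
On the way, in this order (a step that is already met when the one before it is completed fails the run):
1. the lid lies knob up on the mat, released (horizontal distance between lid_knob and mat_top below 0.05 m and height (world z) of lid_knob between 0.041 and 0.053 m and angle between lid_knob's own z axis and vertical below 0.08 rad and contact force between each of the fingers, the arm and lid below 0.1 N), for 0.2 s.
2. the fastener is turned until its slot lines up with the marks (value of joint fastener between 1.411 and 1.731 rad), for 0.1 s.
At the end, for the whole second after the job is handed in: The program has finished and the robot is still pressing the panel (more than 4 N) home, at least 5.5 mm of its 7 mm down, with the fastener within 0.18 rad of aligned; the lid lies upright on the mat, its centre within 50 mm of the mat's centre (value of joint fastener between 1.391 and 1.751 rad and value of joint panel above 0.0055 m and contact force between any of the fingers, the arm and panel above 4 N and horizontal distance between lid_knob and mat_top below 0.05 m and height (world z) of lid_knob between 0.041 and 0.053 m and angle between lid_knob's own z axis and vertical below 0.08 rad); the arm keeps its last pose, push and grip.
It fails at once if a bystander is pushed or tipped (more than 30 mm or 0.3 rad) (distance of any of beaker, flask, bottle from where it was at the start of the episode above 0.03 m or angle between any of beaker, flask, bottle's own z axis and vertical above 0.3 rad).
It fails at once if the lid is dropped (falls free more than 20 mm above its place on the bench) (contact force between lid and anything else below 0.02 N and height (world z) of lid_knob above 0.07 m and horizontal distance between lid_knob and frame above 0.12 m).
It also fails if it takes over 59 s, if anything falls off the work surface, if the arm or the gripper's body presses on something with over 40 N, if the wrist force passes 120 N, or if a joint passes its speed limit or range.

## Working session

There is one attempt and no reset: what is moved stays moved. The work goes in short steps, Python scripts to look and compute and a tool call to move; the robot and the scene stay as the last step left them, time stands still between calls to the robot, and variables do not carry over. Pictures are saved under pics/ and viewed, at most 10 in all, crops included, and the job is handed in when it is done.

Besides the shell and the picture viewer there is one more tool, called after "Emit:" as name([rows], argument=value, ...), one row to a line, values as JSON. jog_arm: Moves the arm, as the interface text tells. Shifts and turns lie within -1 to 1; 1 stands for 0.02 m of shift or 0.12 rad of turn. Its arguments: {"type":"object","properties":{"increments":{"type":"array","items":{"type":"array","items":{"type":"number","minimum":-1,"maximum":1}}},"hand":{"type":"number"},"grip_force":{"type":"number"}},"required":["increments"]}

```bash
ls; mkdir -p pics; cat > h.py <<'E'
import numpy as np, cv2
from plant import r
def ray(cal,u,v):
    K=np.array(cal["camera_matrix"]);k=cal["k1"];T=np.array(cal["pose"])
    p=cv2.undistortPoints(np.array([[[u,v]]],float),K,np.array([k,0,0,0],float))[0,0]
    d=T[:3,:3]@np.array([p[0],-p[1],-1.]);return T[:3,3],d
def onz(cal,u,v,z):
    o,d=ray(cal,u,v);return o+d*(z-o[2])/d[2]
def proj(cal,P):
    K=np.array(cal["camera_matrix"]);k=cal["k1"];T=np.array(cal["pose"])
    c=T[:3,:3].T@(np.array(P)-T[:3,3]);p=np.array([c[0],-c[1]])/-c[2];p=p*(1+k*(p@p))
    return K[:2,:2]@p+K[:2,2]
def snap(name,f):
    cal=r.get_calibration(name);im=r.capture(name);cv2.imwrite(f"pics/{f}.png",im[:,:,::-1]);return im,cal
E
python3 - <<'E'
from h import *
for n in("scene","side"):
    im,c=snap(n,n+"0");print(n,np.round(c["pose"],3).tolist(),c["camera_matrix"],c["k1"])
print(r.get_state())
E
```

```text
pics
scene [[-0.61, -0.499, 0.616, 1.475], [0.792, -0.396, 0.465, 0.725], [0.012, 0.771, 0.636, 1.141], [0.0, 0.0, 0.0, 1.0]] [[601.79406019   0.         313.26680841]
 [  0.         601.79406019 245.62134807]
 [  0.           0.           1.        ]] -0.06156945267080089
side [[0.942, 0.209, -0.262, 0.173], [-0.335, 0.59, -0.735, -0.965], [0.001, 0.78, 0.626, 0.937], [0.0, 0.0, 0.0, 1.0]] [[512.12284302   0.         317.11413439]
 [  0.         512.12284302 246.99868594]
 [  0.           0.           1.        ]] 0.029519129331225986
{'time_s': 0.1, 'q': array([ 1.14578339e+00,  3.26874406e-01, -1.93500067e-01,  1.05199996e+00,
       -8.07548598e-06,  1.43661249e+00]), 'dq': array([ 0.00012945, -0.00134195,  0.00172372,  0.00015934,  0.00054711,
        0.00048316]), 'joint_efforts': array([ 4.74935598e-05, -4.44241261e+01,  2.63038230e+01,  7.82568444e-03,
       -2.42976421e-04,  1.01827914e-05]), 'ee_pos': array([0.1574573, 0.5263863, 0.2064715]), 'eef_rot': array([[-9.58006398e-01,  2.86746102e-01, -6.43349152e-04],
       [ 2.86746751e-01,  9.58005336e-01, -1.44104079e-03],
       [ 2.03119092e-04, -1.56500458e-03, -9.99998755e-01]]), 'ft_force': array([-0.80006062, -0.09973296,  0.5647741 ]), 'torque': array([-0.00220047, -0.00652683, -0.01837052]), 'finger_force': 0.0, 'width': 1.000696281668217}
```

View pics/scene0.png

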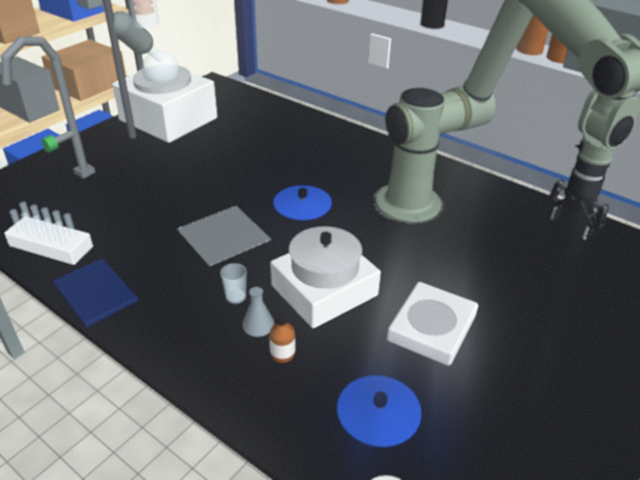

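View pics/side0.png

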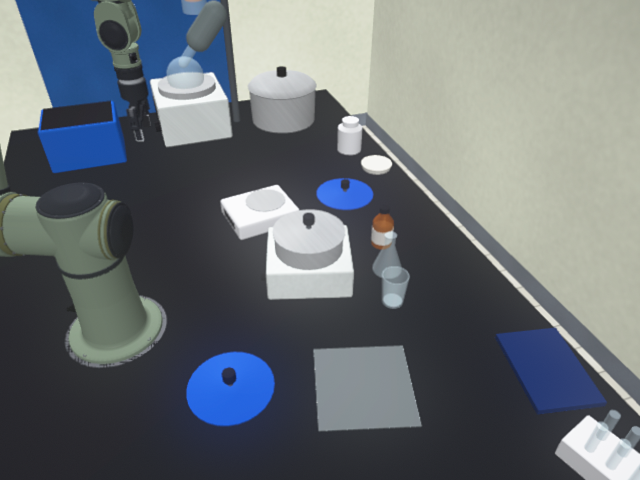

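In the scene view, the steel lid on the white bath has its knob at (326,238), or (308,219) in the side view. The grey mat is at (224,235), or (367,387) in the side view. Look-alikes are the blue lids at scene (302,202) and (380,410), the steel pot at side (282,73), and the dark-blue mat. Only the steel lid on the white housing, with the balance and grey mat on either side, fits the description. I'll measure next and confirm with a crop.

```bash
python3 - <<'E'
from h import *
ims={n:cv2.imread(f"pics/{n}0.png") for n in("scene","side")}
cal={n:r.get_calibration(n) for n in ims}
def blob(m,near):
    k,l,s,c=cv2.connectedComponentsWithStats(m.astype(np.uint8));i=1+np.argmin(np.linalg.norm(c[1:]-near,axis=1)+1e3*(s[1:,4]<15));return (l==i),s[i],c[i]
R=[]
for n,near in(("scene",(326,238)),("side",(308,219))):
    im=ims[n];m=np.zeros(im.shape[:2],bool);u,v=near;m[v-15:v+12,u-12:u+13]=(im.max(2)<75)[v-15:v+12,u-12:u+13]
    b,s,c=blob(m,near);print(n,"knob",s,c,onz(cal[n],*c,.183));R.append(ray(cal[n],*c))
A=sum(np.eye(3)-np.outer(d,d)/(d@d) for o,d in R);B=sum((np.eye(3)-np.outer(d,d)/(d@d))@o for o,d in R)
print("knob tri",np.linalg.solve(A,B))
for n,near in(("scene",(224,235)),("side",(367,387))):
    im=ims[n].astype(int);m=(im.max(2)-im.min(2)<30)&(im.max(2)>80)&(im.max(2)<190)
    b,s,c=blob(m,near)
    q=cv2.approxPolyDP(cv2.convexHull(np.argwhere(b)[:,::-1].astype(np.int32)),8,True)[:,0]
    P=np.array([onz(cal[n],*p,.003) for p in q]);print(n,s,q.tolist(),np.round(P,3).tolist(),P.mean(0))
    # housing white top mask
    w=(im.min(2)>195);b,s,c=blob(w,(326,285) if n=="scene" else (309,270));print("housing",s)
a=cv2.resize(ims["scene"][180:340,200:400],None,fx=3,fy=3)[:, :390]
a=cv2.resize(ims["scene"][190:370,210:390],(400,400));b=cv2.resize(ims["side"][180:320,240:380],(400,400));cv2.imwrite("pics/crop1.png",np.hstack([a,b]))
E
```

```text
scene knob [321 233  10  12  96] [325.26041667 238.11458333] [0.50515546 0.030681   0.183     ]
side knob [308 218   5   7  16] [310.875 221.5  ] [0.50787998 0.02095095 0.183     ]
knob tri [0.50681287 0.02791299 0.18054972]
scene [ 177  206   94   60 3128] [[270, 240], [209, 265], [177, 229], [237, 206]] [[0.433, -0.224, 0.003], [0.628, -0.287, 0.003], [0.57, -0.483, 0.003], [0.368, -0.422, 0.003]] [ 0.49983965 -0.35407562  0.003     ]
housing [ 272  252  108   75 3507]
side [ 313  345  109   87 8058] [[421, 426], [319, 431], [313, 349], [402, 345]] [[0.568, -0.485, 0.003], [0.37, -0.427, 0.003], [0.427, -0.224, 0.003], [0.629, -0.282, 0.003]] [ 0.49851193 -0.35440707  0.003     ]
housing [ 221  185  132  113 6712]
```

View pics/crop1.png

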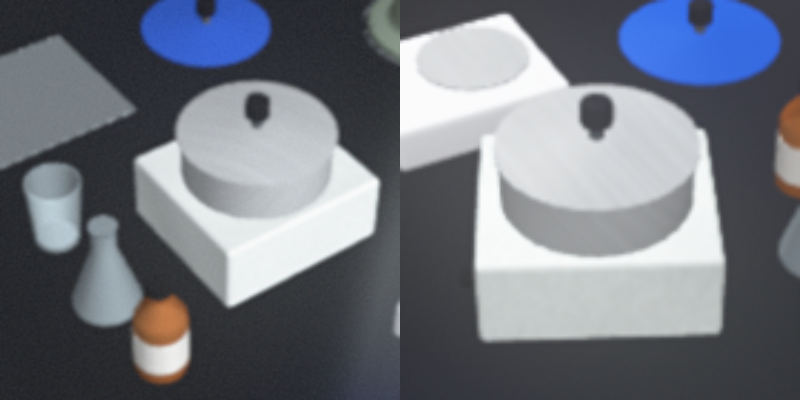

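The crop confirms the steel lid on the white bath, with its black knob centred. Now I'll move above it.

Emit:
jog_arm([
  [0.7, -1, 1, 0, 0, 0],
  [0.7, -1, 1, 0, 0, 0],
  [0.7, -1, 1, 0, 0, 0],
  [0.7, -1, 1, 0, 0, 0],
  [0.7, -1, 0.5, 0, 0, 0],
  [0.7, -1, 0, 0, 0, 0],
  [0.7, -1, 0, 0, 0, 0],
  [0.7, -1, 0, 0, 0, 0],
  [0.7, -1, 0, 0, 0, 0],
  [0.7, -1, 0, 0, 0, 0],
], hand=-1)

```text
time_s: 0.93
ee_pos: [0.298, 0.3257, 0.2969]
eef_rot: [[-0.958, 0.287, -0.0], [0.287, 0.958, -0.0], [0.0, -0.0, -1.0]]
ft_force: [-0.1, 0.8, 0.2]
width: 0.998
finger_force: 0.0
```

Emit:
jog_arm([
  [0.7, -1, 0, 0, 0, 0],
  [0.7, -1, 0, 0, 0, 0],
  [0.7, -1, 0, 0, 0, 0],
  [0.7, -1, 0, 0, 0, 0],
  [0.7, -1, 0, 0, 0, 0],
  [0.7, -1, 0, 0, 0, 0],
  [0.7, -1, 0, 0, 0, 0],
  [0.7, -1, 0, 0, 0, 0],
  [0.7, -1, 0, 0, 0, 0],
  [0.7, -1, 0, 0, 0, 0],
])

```text
time_s: 1.77
ee_pos: [0.438, 0.1258, 0.2969]
eef_rot: [[-0.958, 0.287, -0.001], [0.287, 0.958, -0.0], [0.001, -0.0, -1.0]]
ft_force: [0.1, 0.1, 0.4]
width: 1.0
finger_force: 0.0
```

Emit:
jog_arm([
  [0.7, -1, 0, 0, 0, 0],
  [0.7, -1, 0, 0, 0, 0],
  [0.7, -1, 0, 0, 0, 0],
  [0.7, -1, 0, 0, 0, 0],
  [0.7, -1, 0, 0, 0, 0],
  [0, 0, 0, 0, 0, 0],
  [0, 0, 0, 0, 0, 0],
  [0, 0, 0, 0, 0, 0],
])

```text
time_s: 2.43
ee_pos: [0.507, 0.0272, 0.2968]
eef_rot: [[-0.958, 0.287, -0.001], [0.287, 0.958, 0.001], [0.001, 0.0, -1.0]]
ft_force: [-0.1, -0.7, -0.1]
width: 0.999
finger_force: 0.0
```

```bash
python3 - <<'E'
from h import *
im,c=snap("wrist","w1");s=r.get_state();print(s["time_s"],s["ee_pos"],s["eef_rot"],s["q"],np.round(c["pose"],3).tolist(),c["camera_matrix"],proj(c,[.505,.028,.183]))
np.savez("w1",**c)
E
```

```text
2.4833 [0.50695855 0.02755364 0.29697435] [[-9.58180963e-01  2.86161377e-01 -9.53038430e-04]
 [ 2.86161120e-01  9.58181431e-01  3.99569634e-04]
 [ 1.02752512e-03  1.10137473e-04 -9.99999466e-01]] [-9.13835560e-02  2.02871509e-01 -1.28606299e-01  1.24030404e+00
  3.10931532e-04  1.98834509e-01] [[0.286, -0.918, -0.274, 0.438], [0.958, 0.274, 0.082, 0.047], [-0.0, -0.286, 0.958, 0.464], [0.0, 0.0, 0.0, 1.0]] [[368.1236137    0.         315.43973693]
 [  0.         368.1236137  244.51231632]
 [  0.           0.           1.        ]] [316.59447612 227.00937899]
```

View pics/w1.png

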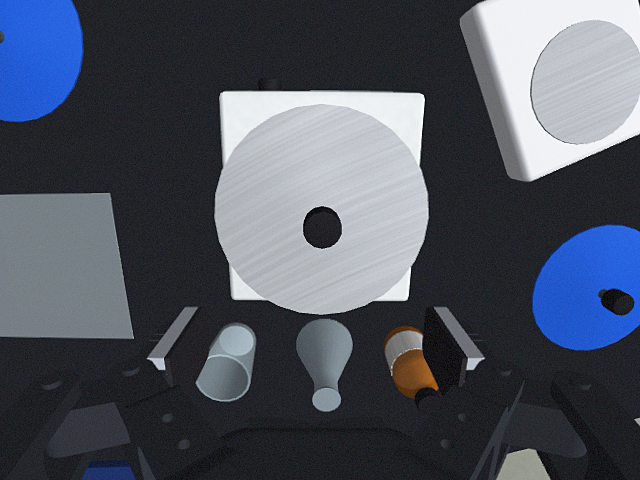

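The wrist picture shows the lid disc centred at about (322,209), the knob at (322,227), and the bath square to the tool.

```bash
python3 - <<'E'
from h import *
c=dict(np.load("w1.npz"));im=cv2.imread("pics/w1.png")
m=np.zeros((480,640),np.uint8);m[190:265,285:360]=(im.max(2)<90)[190:265,285:360]
k,l,s,ce=cv2.connectedComponentsWithStats(m);i=1+s[1:,4].argmax();print(s[i],ce[i],onz(c,*ce[i],.187))
h=cv2.cvtColor(im,cv2.COLOR_BGR2HSV);
pts=[onz(c,u,v,.157) for u,v in((215,208),(428,208),(321,104),(321,314))];print(np.mean(pts[:2],0),np.mean(pts[2:],0))
for q in ((220,93),(424,94),(408,300),(233,299)):print(onz(c,*q,.09))
E
```

```text
[ 303  206   39   43 1282] [321.87207488 227.08658346] [0.50527504 0.03217365 0.187     ]
[0.49640006 0.03502649 0.157     ] [0.50414652 0.03226815 0.157     ]
[ 0.37437731 -0.02909381  0.09      ]
[0.43085757 0.15749692 0.09      ]
[0.63657994 0.09555519 0.09      ]
[ 0.57958556 -0.09107902  0.09      ]
```

Emit:
jog_arm([
  [-0.1, 0.25, -1, 0, 0, 0],
  [0, 0, -1, 0, 0, 0],
  [0, 0, -1, 0, 0, 0],
  [0, 0, -1, 0, 0, 0],
  [0, 0, -1, 0, 0, 0],
  [0, 0, -1, 0, 0, 0],
  [0, 0, -0.6, 0, 0, 0],
  [0, 0, 0, 0, 0, 0],
  [0, 0, 0, 0, 0, 0],
])

```text
time_s: 3.23
ee_pos: [0.5048, 0.0328, 0.1651]
eef_rot: [[-0.958, 0.285, -0.001], [0.285, 0.958, 0.0], [0.001, -0.0, -1.0]]
ft_force: [0.1, 0.2, 0.3]
width: 0.999
finger_force: 0.0
```

Emit:
jog_arm([
  [0, 0, 0, 0, 0, 0],
  [0, 0, 0, 0, 0, 0],
  [0, 0, 0, 0, 0, 0],
  [0, 0, 0, 0, 0, 0],
  [0, 0, 0, 0, 0, 0],
  [0, 0, 0, 0, 0, 0],
  [0, 0, 0, 0, 0, 0],
  [0, 0, 0, 0, 0, 0],
], hand=1, grip_force=60)

```text
time_s: 3.9
ee_pos: [0.5063, 0.0323, 0.1663]
eef_rot: [[-0.958, 0.287, 0.002], [0.287, 0.958, 0.001], [-0.001, 0.001, -1.0]]
ft_force: [-1.3, 1.6, 6.3]
width: 0.3
finger_force: 58.6
```

Emit:
jog_arm([
  [0, 0, 0.5, 0, 0, 0],
  [0, 0, 0.5, 0, 0, 0],
  [0, 0, 1, 0, 0, 0],
  [0, 0, 1, 0, 0, 0],
  [0, 0, 1, 0, 0, 0],
  [0, 0, 0, 0, 0, 0],
  [0, 0, 0, 0, 0, 0],
])

```text
time_s: 4.48
ee_pos: [0.5064, 0.0318, 0.246]
eef_rot: [[-0.958, 0.287, 0.002], [0.287, 0.958, -0.0], [-0.002, 0.0, -1.0]]
ft_force: [0.5, 0.4, -5.2]
width: 0.302
finger_force: 59.5
```

```bash
python3 - <<'E'
from h import *
im,c=snap("wrist","w2");im2,c2=snap("side","s2");a=cv2.resize(im,(400,300));b=cv2.resize(im2[120:345,180:480],(400,300));cv2.imwrite("pics/l2.png",np.hstack([a,b])[:,:,::-1])
E
```

```text
(no output)
```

View pics/l2.png

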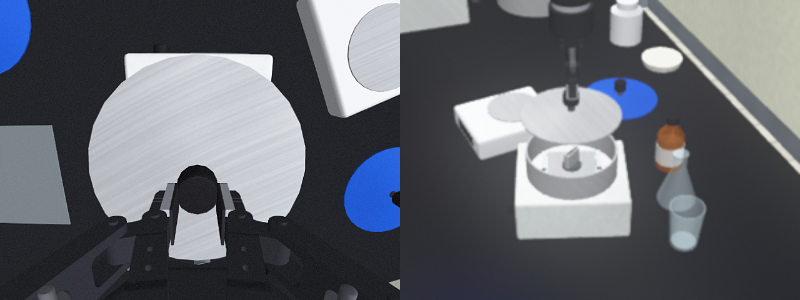

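The lid is held level above the bath, and the fastener is visible in the well. Now I'll carry it to the mat.

Emit:
jog_arm([
  [0, -0.5, 0, 0, 0, 0],
  [0, -1, 0, 0, 0, 0],
  [0, -1, 0, 0, 0, 0],
  [0, -1, 0, 0, 0, 0],
  [0, -1, 0, 0, 0, 0],
  [0, -1, 0, 0, 0, 0],
  [0, -1, 0, 0, 0, 0],
  [0, -1, 0, 0, 0, 0],
  [0, -1, 0, 0, 0, 0],
  [0, -1, 0, 0, 0, 0],
])

```text
time_s: 5.42
ee_pos: [0.5045, -0.1595, 0.2438]
eef_rot: [[-0.958, 0.287, -0.003], [0.287, 0.958, 0.001], [0.003, -0.0, -1.0]]
ft_force: [0.1, 0.2, -4.6]
width: 0.301
finger_force: 59.6
```

Emit:
jog_arm([
  [0, -1, 0, 0, 0, 0],
  [0, -1, 0, 0, 0, 0],
  [0, -1, 0, 0, 0, 0],
  [0, -1, 0, 0, 0, 0],
  [0, -1, 0, 0, 0, 0],
  [0, -1, 0, 0, 0, 0],
  [-0.1, -1, 0, 0, 0, 0],
  [-0.1, -1, 0, 0, 0, 0],
  [-0.1, -1, 0, 0, 0, 0],
  [-0.1, -0.8, 0, 0, 0, 0],
])

```text
time_s: 6.25
ee_pos: [0.4964, -0.3558, 0.2435]
eef_rot: [[-0.958, 0.288, -0.002], [0.288, 0.958, 0.001], [0.003, 0.0, -1.0]]
ft_force: [0.3, -0.1, -3.7]
width: 0.305
finger_force: 59.6
```

Emit:
jog_arm([
  [0, 0, -1, 0, 0, 0],
  [0, 0, -1, 0, 0, 0],
  [0, 0, -1, 0, 0, 0],
  [0, 0, -1, 0, 0, 0],
  [0, 0, -1, 0, 0, 0],
  [0, 0, -1, 0, 0, 0],
  [0, 0, -1, 0, 0, 0],
  [0, 0, -1, 0, 0, 0],
  [0, 0, -1, 0, 0, 0],
  [0, 0, -0.5, 0, 0, 0],
])

```text
time_s: 7.08
ee_pos: [0.4956, -0.3529, 0.0517]
eef_rot: [[-0.958, 0.287, -0.004], [0.287, 0.958, 0.003], [0.005, 0.002, -1.0]]
ft_force: [-0.5, 0.3, -4.1]
width: 0.301
finger_force: 59.7
```

Emit:
jog_arm([
  [0, 0, -0.2, 0, 0, 0],
  [0, 0, -0.2, 0, 0, 0],
  [0, 0, -0.2, 0, 0, 0],
  [0, 0, -0.15, 0, 0, 0],
  [0, 0, 0, 0, 0, 0],
  [0, 0, 0, 0, 0, 0],
])

```text
time_s: 7.58
ee_pos: [0.498, -0.3543, 0.0408]
eef_rot: [[-0.958, 0.287, 0.001], [0.287, 0.958, -0.001], [-0.001, -0.0, -1.0]]
ft_force: [0.5, -0.4, -3.8]
width: 0.303
finger_force: 59.7
```

Emit:
jog_arm([
  [0, 0, -0.15, 0, 0, 0],
  [0, 0, -0.15, 0, 0, 0],
  [0, 0, -0.15, 0, 0, 0],
  [0, 0, 0, 0, 0, 0],
  [0, 0, 0, 0, 0, 0],
])

```text
time_s: 8.0
ee_pos: [0.4976, -0.3539, 0.031]
eef_rot: [[-0.958, 0.287, -0.0], [0.287, 0.958, 0.0], [0.0, 0.0, -1.0]]
ft_force: [0.5, -0.1, -4.3]
width: 0.3
finger_force: 59.7
```

Emit:
jog_arm([
  [0, 0, -0.08, 0, 0, 0],
  [0, 0, 0, 0, 0, 0],
  [0, 0, -0.08, 0, 0, 0],
  [0, 0, 0, 0, 0, 0],
  [0, 0, 0, 0, 0, 0],
])

```text
time_s: 8.42
ee_pos: [0.4977, -0.3542, 0.0303]
eef_rot: [[-0.958, 0.287, 0.0], [0.287, 0.958, -0.001], [-0.001, -0.001, -1.0]]
ft_force: [-5.3, 2.8, 13.3]
width: 0.307
finger_force: 61.9
```

The lid has touched down, so I'll release it and rise.

Emit:
jog_arm([
  [0, 0, 0.1, 0, 0, 0],
  [0, 0, 0, 0, 0, 0],
  [0, 0, 0, 0, 0, 0],
  [0, 0, 0, 0, 0, 0],
  [0, 0, 0, 0, 0, 0],
  [0, 0, 0, 0, 0, 0],
  [0, 0, 0, 0, 0, 0],
], hand=-1)

```text
time_s: 9.0
ee_pos: [0.4977, -0.354, 0.0298]
eef_rot: [[-0.958, 0.287, -0.0], [0.287, 0.958, 0.0], [0.0, 0.0, -1.0]]
ft_force: [-0.4, -0.3, -0.1]
width: 0.999
finger_force: 0.0
```

Emit:
jog_arm([
  [0, 0, 1, 0, 0, 0],
  [0, 0, 1, 0, 0, 0],
  [0, 0, 1, 0, 0, 0],
  [0, 0, 1, 0, 0, 0],
  [0, 0, 1, 0, 0, 0],
  [0, 0, 1, 0, 0, 0],
  [0, 0, 1, 0, 0, 0],
  [0, 0, 1, 0, 0, 0],
  [0, 0, 1, 0, 0, 0],
  [0, 0, 1, 0, 0, 0],
])

```text
time_s: 9.83
ee_pos: [0.4975, -0.354, 0.2309]
eef_rot: [[-0.958, 0.287, -0.0], [0.287, 0.958, 0.0], [0.0, 0.0, -1.0]]
ft_force: [0.6, -0.8, -1.0]
width: 1.0
finger_force: 0.0
```

Emit:
jog_arm([
  [0, 1, 1, 0, 0, 0],
  [0, 1, 1, 0, 0, 0],
  [0, 1, 1, 0, 0, 0],
  [0, 1, 0, 0, 0, 0],
  [0, 1, 0, 0, 0, 0],
  [0, 1, 0, 0, 0, 0],
  [0, 1, 0, 0, 0, 0],
  [0, 1, 0, 0, 0, 0],
  [0, 1, 0, 0, 0, 0],
  [0, 1, 0, 0, 0, 0],
])

```text
time_s: 10.67
ee_pos: [0.4975, -0.1531, 0.2899]
eef_rot: [[-0.958, 0.287, -0.0], [0.287, 0.958, 0.0], [0.0, 0.0, -1.0]]
ft_force: [-0.2, 0.4, -0.4]
width: 0.998
finger_force: 0.0
```

Emit:
jog_arm([
  [0, 1, 0, 0, 0, 0],
  [0, 1, 0, 0, 0, 0],
  [0, 1, 0, 0, 0, 0],
  [0, 1, 0, 0, 0, 0],
  [0, 1, 0, 0, 0, 0],
  [0, 1, 0, 0, 0, 0],
  [0.1, 1, 0, 0, 0, 0],
  [0.1, 1, 0, 0, 0, 0],
  [0.1, 1, 0, 0, 0, 0],
  [0.1, 0.3, 0, 0, 0, 0],
])

```text
time_s: 11.5
ee_pos: [0.5055, 0.0342, 0.29]
eef_rot: [[-0.959, 0.284, -0.0], [0.284, 0.959, 0.001], [0.0, 0.001, -1.0]]
ft_force: [-0.6, 0.0, -0.4]
width: 1.001
finger_force: 0.0
```

Emit:
jog_arm([
  [0, 0, 0, 0, 0, 0],
  [0, 0, 0, 0, 0, 0],
  [0, 0, 0, 0, 0, 0],
])

```text
time_s: 11.75
ee_pos: [0.5057, 0.0311, 0.2899]
eef_rot: [[-0.958, 0.287, -0.0], [0.287, 0.958, -0.0], [0.0, -0.0, -1.0]]
ft_force: [0.0, -0.1, -0.2]
width: 0.998
finger_force: 0.0
```

```bash
python3 - <<'E'
from h import *
im,c=snap("wrist","w3");np.savez("w3",**c);im2,c2=snap("side","s3")
cv2.imwrite("pics/l3.png",np.hstack([cv2.resize(im[90:330,180:460],(466,400)),cv2.resize(im2[300:480,240:440],(334,400))])[:,:,::-1])
k=proj(c,[.505,.0325,.102]);print(r.get_state()["ee_pos"],k,proj(c2,[.499,-.354,.047]))
E
```

```text
[0.50564648 0.03098908 0.28990844] [317.47128475 209.68918773] [364.76482503 371.71086043]
```

View pics/l3.png

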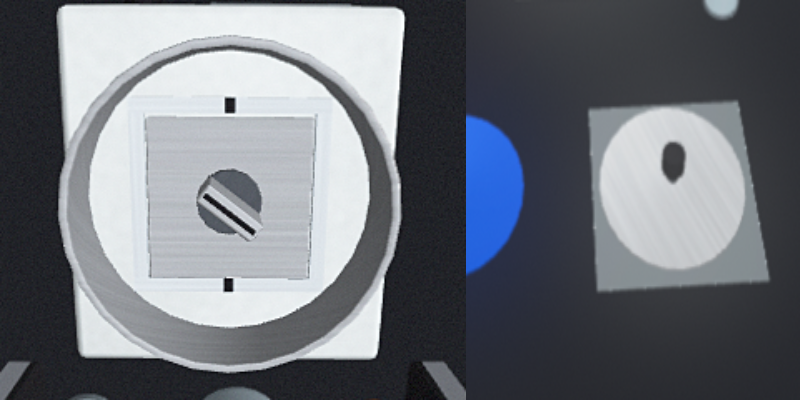

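The lid lies centred on the mat. The slot line runs down-right in the wrist crop from (205,193) to (254,234), and the marks are vertical at (230,104) and (228,285). I'll measure the exact angles.

```bash
python3 - <<'E'
from h import *
c=dict(np.load("w3.npz"));g=cv2.imread("pics/w3.png").max(2)
f=lambda x,y:(180+x*280/466,90+y*.6)
def comp(x,y,R=12,th=70):
    u,v=map(int,f(x,y));m=np.zeros_like(g);m[v-R:v+R+1,u-R:u+R+1]=(g<th)[v-R:v+R+1,u-R:u+R+1]
    k,l,s,ce=cv2.connectedComponentsWithStats(m);i=1+s[1:,4].argmax();return np.argwhere(l==i)[:,::-1],ce[i]
M=[onz(c,*comp(*p,10)[1],.095) for p in((230,104),(228,285))]
d=M[1]-M[0];print("marks",M,"centre",(M[0]+M[1])/2,np.linalg.norm(d),"ang",np.degrees(np.arctan2(d[1],d[0])))
p,ce=comp(229,214,18);print(len(p),ce)
P=np.array([onz(c,*q,.138) for q in p]);u=np.linalg.svd(P[:,:2]-P[:,:2].mean(0))[2][0];print("slot",P.mean(0),np.degrees(np.arctan2(u[1],u[0])),"len",np.ptp((P[:,:2]@u)))
E
```

```text
marks [array([0.45336202, 0.04817768, 0.095     ]), array([0.5577003 , 0.01634913, 0.095     ])] centre [0.50553116 0.0322634  0.095     ] 0.10908498336871605 ang -16.964405796336795
110 [317.08181818 217.99090909]
slot [0.50515864 0.03196249 0.138     ] 35.36632234885131 len 0.03310477774529713
```

The fastener needs 52° (0.914 rad) clockwise. I'll rotate the tool by +0.91 rad to match the wing, then go down.

Emit:
jog_arm([
  [0, 0.05, 0, 0, 0, 0.8],
  [0, 0, 0, 0, 0, 1],
  [0, 0, 0, 0, 0, 1],
  [0, 0, 0, 0, 0, 1],
  [0, 0, -1, 0, 0, 1],
  [0, 0, -1, 0, 0, 1],
  [0, 0, -1, 0, 0, 1],
  [0, 0, 0, 0, 0, 0.8],
  [0, 0, 0, 0, 0, 0],
  [0, 0, 0, 0, 0, 0],
])

```text
time_s: 12.68
ee_pos: [0.5058, 0.0323, 0.2301]
eef_rot: [[-0.815, -0.579, 0.0], [-0.579, 0.815, -0.0], [-0.0, -0.0, -1.0]]
ft_force: [-0.2, -0.9, -0.2]
width: 0.999
finger_force: 0.0
```

```bash
python3 - <<'E'
from h import *
s=r.get_state();R=s["eef_rot"];print(s["ee_pos"],np.degrees(np.arctan2(R[1,0],R[0,0]))%180,s["q"])
E
```

```text
[0.50581521 0.03227507 0.23014315] 35.38618077326092 [-8.19391989e-02  2.31169366e-01 -2.62684162e-01  1.07682764e+00
 -1.02186973e-04 -6.99544567e-01]
```

Emit:
jog_arm([
  [0, 0, -1, 0, 0, 0],
  [0, 0, -1, 0, 0, 0],
  [0, 0, -1, 0, 0, 0],
  [0, 0, -1, 0, 0, 0],
  [0, 0, -1, 0, 0, 0],
  [0, 0, -0.8, 0, 0, 0],
  [0, 0, 0, 0, 0, 0],
  [0, 0, 0, 0, 0, 0],
])

```text
time_s: 13.35
ee_pos: [0.5057, 0.0327, 0.1142]
eef_rot: [[-0.814, -0.581, -0.001], [-0.581, 0.814, 0.0], [0.0, 0.0, -1.0]]
ft_force: [0.3, -0.3, 0.8]
width: 0.998
finger_force: 0.0
```

Emit:
jog_arm([
  [0, 0, 0, 0, 0, 0],
  [0, 0, 0, 0, 0, 0],
  [0, 0, 0, 0, 0, 0],
  [0, 0, 0, 0, 0, 0],
  [0, 0, 0, 0, 0, 0],
  [0, 0, 0, 0, 0, 0],
  [0, 0, 0, 0, 0, 0],
  [0, 0, 0, 0, 0, 0],
], hand=1, grip_force=40)

```text
time_s: 14.02
ee_pos: [0.5057, 0.0329, 0.114]
eef_rot: [[-0.813, -0.582, 0.0], [-0.582, 0.813, 0.0], [-0.0, -0.0, -1.0]]
ft_force: [1.0, 0.1, -1.1]
width: 0.003
finger_force: 0.0
```

The gripper shut to width 0 with no grip force, so I'll look.

```bash
python3 - <<'E'
from h import *
im,c=snap("wrist","w4");im2,c2=snap("side","s4")
cv2.imwrite("pics/l4.png",np.hstack([cv2.resize(im,(480,400)),cv2.resize(im2[180:310,240:344],(320,400))])[:,:,::-1])
print(r.get_state()["ft_force"])
E
```

```text
[-0.49842657  0.01747517  1.98900094]
```

View pics/l4.png

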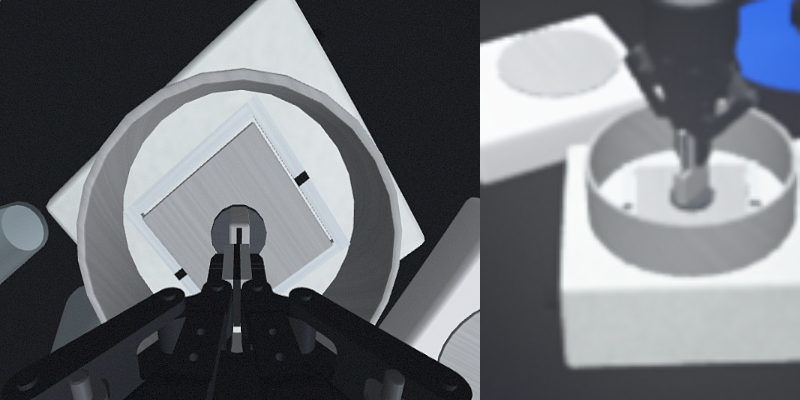

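```bash
python3 - <<'E'
from h import *
c=r.get_calibration("wrist");c2=r.get_calibration("side");s=r.get_state();R=s["eef_rot"];t=s["ee_pos"]
w=R[:,0];w=w/np.linalg.norm(w);C=np.array([.5055,.0322,.138])
for n,p in dict(tcp=t,c=C,a=C+.019*w,b=C-.019*w,disc=C-[0,0,.03]).items():print(n,p.round(4),"wrist",proj(c,p).round(0),"side",proj(c2,p).round(0))
im=cv2.imread("pics/w4.png")[200:400,230:410];im2=cv2.imread("pics/s4.png")[215:275,275:335]
cv2.imwrite("pics/l5.png",np.hstack([cv2.resize(im,(450,500)),cv2.resize(im2,(350,500))]))
E
```

```text
tcp [0.5057 0.033  0.114 ] wrist [318. 289.] side [309. 241.]
c [0.5055 0.0322 0.138 ] wrist [317. 310.] side [309. 233.]
a [0.49   0.0211 0.138 ] wrist [317. 269.] side [304. 237.]
b [0.521  0.0433 0.138 ] wrist [317. 349.] side [313. 230.]
disc [0.5055 0.0322 0.108 ] wrist [317. 283.] side [309. 243.]
```

View pics/l5.png

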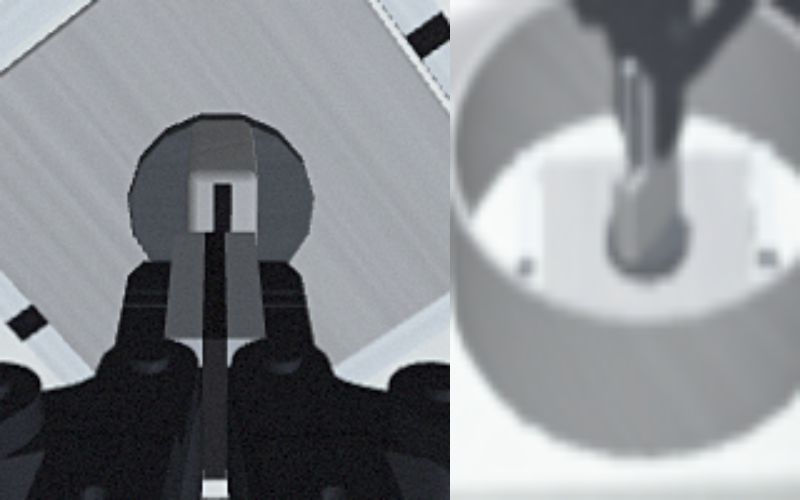

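The wing top end is where I computed it, but the shut tips end on or above the wing top, at about z 0.138 (crop y 233). They should be 24 mm lower, so I must have closed above the wing. I'll open, go lower step by step, and close again.

Emit:
jog_arm([
  [0, 0, 0, 0, 0, 0],
  [0, 0, 0, 0, 0, 0],
  [0, 0, 0, 0, 0, 0],
  [0, 0, 0, 0, 0, 0],
  [0, 0, 0, 0, 0, 0],
  [0, 0, 0, 0, 0, 0],
], hand=-1)

```text
time_s: 14.62
ee_pos: [0.5055, 0.033, 0.1139]
eef_rot: [[-0.813, -0.582, -0.0], [-0.582, 0.813, 0.0], [0.0, 0.0, -1.0]]
ft_force: [0.4, 0.0, 0.0]
width: 0.842
finger_force: 0.0
```

```bash
python3 - <<'E'
from h import *
im,c=snap("wrist","w6");im2,c2=snap("side","s6");s=r.get_state();t=s["ee_pos"];R=s["eef_rot"]
print(t,s["ft_force"],"axis-open tips wrist",[proj(c,t+R@[x,y,-.013]).round() for x in(-.011,.011) for y in(-.0425,.0425)])
cv2.imwrite("pics/l6.png",np.hstack([cv2.resize(im,(480,400)),cv2.resize(im2[190:290,265:345],(320,400))])[:,:,::-1])
E
```

```text
[0.50561479 0.0329345  0.11389434] [0.46220263 0.67613034 0.24206515] axis-open tips wrist [array([227., 322.]), array([408., 322.]), array([224., 278.]), array([412., 278.])]
```

View pics/l6.png

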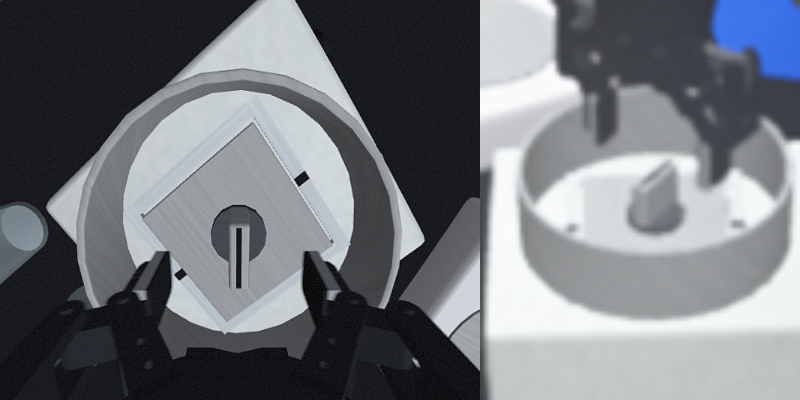

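The open tips sit about 23 mm higher than the stated TCP implies (pads at y≈302 px against 278 predicted). I'll lower 20 mm, watch the force, and close.

Emit:
jog_arm([
  [0, 0, -0.25, 0, 0, 0],
  [0, 0, -0.25, 0, 0, 0],
  [0, 0, -0.25, 0, 0, 0],
  [0, 0, -0.25, 0, 0, 0],
  [0, 0, 0, 0, 0, 0],
  [0, 0, 0, 0, 0, 0],
])

```text
time_s: 15.22
ee_pos: [0.5052, 0.0329, 0.0934]
eef_rot: [[-0.813, -0.582, -0.001], [-0.582, 0.813, 0.0], [0.001, 0.001, -1.0]]
ft_force: [-1.0, 0.1, -0.4]
width: 0.999
finger_force: 0.0
```

Emit:
jog_arm([
  [0, 0, 0, 0, 0, 0],
  [0, 0, 0, 0, 0, 0],
  [0, 0, 0, 0, 0, 0],
  [0, 0, 0, 0, 0, 0],
  [0, 0, 0, 0, 0, 0],
  [0, 0, 0, 0, 0, 0],
  [0, 0, 0, 0, 0, 0],
  [0, 0, 0, 0, 0, 0],
], hand=1)

```text
time_s: 15.88
ee_pos: [0.5051, 0.0338, 0.0942]
eef_rot: [[-0.813, -0.582, -0.001], [-0.582, 0.813, 0.002], [-0.0, 0.002, -1.0]]
ft_force: [-3.0, 3.0, 5.2]
width: 0.128
finger_force: 42.7
```

The wing is gripped at width 0.128 and 43 N. Now I'll turn it clockwise.

Emit:
jog_arm([
  [0, 0, 0, 0, 0, -0.8],
  [0, 0, 0, 0, 0, -0.8],
  [0, 0, 0, 0, 0, -0.8],
  [0, 0, 0, 0, 0, -0.8],
  [0, 0, 0, 0, 0, -0.8],
  [0, 0, 0, 0, 0, -0.8],
  [0, 0, 0, 0, 0, -0.8],
  [0, 0, 0, 0, 0, -0.8],
  [0, 0, 0, 0, 0, -0.8],
  [0, 0, 0, 0, 0, -0.45],
])

```text
time_s: 16.72
ee_pos: [0.5052, 0.033, 0.0943]
eef_rot: [[-0.955, 0.296, -0.001], [0.296, 0.955, -0.0], [0.001, -0.0, -1.0]]
ft_force: [-2.7, 0.9, 3.9]
width: 0.13
finger_force: 42.7
```

Emit:
jog_arm([
  [0, 0, 0, 0, 0, 0],
  [0, 0, 0, 0, 0, 0],
  [0, 0, 0, 0, 0, 0],
  [0, 0, 0, 0, 0, 0],
])

```text
time_s: 17.05
ee_pos: [0.5052, 0.033, 0.0943]
eef_rot: [[-0.956, 0.292, -0.001], [0.292, 0.956, -0.0], [0.001, -0.0, -1.0]]
ft_force: [-3.5, 1.7, 5.0]
width: 0.134
finger_force: 42.7
```

Now I'll release, rise, and measure the slot.

Emit:
jog_arm([
  [0, 0, 0, 0, 0, 0],
  [0, 0, 0, 0, 0, 0],
  [0, 0, 0, 0, 0, 0],
  [0, 0, 0, 0, 0, 0],
  [0, 0, 0, 0, 0, 0],
  [0, 0, 0, 0, 0, 0],
  [0, 0, 0, 0, 0, 0],
], hand=-1)

```text
time_s: 17.63
ee_pos: [0.5057, 0.0329, 0.0939]
eef_rot: [[-0.956, 0.293, -0.0], [0.293, 0.956, -0.0], [-0.0, -0.0, -1.0]]
ft_force: [0.5, -0.7, 0.4]
width: 1.001
finger_force: 0.0
```

Emit:
jog_arm([
  [0, 0, 1, 0, 0, 0],
  [0, 0, 1, 0, 0, 0],
  [0, 0, 1, 0, 0, 0],
  [0, 0, 0, 0, 0, 0],
  [0, 0, 0, 0, 0, 0],
])

```text
time_s: 18.05
ee_pos: [0.5067, 0.0328, 0.1549]
eef_rot: [[-0.956, 0.292, 0.003], [0.292, 0.956, -0.0], [-0.003, 0.001, -1.0]]
ft_force: [-0.9, 0.5, -0.2]
width: 0.998
finger_force: 0.0
```

```bash
python3 - <<'E'
from h import *
im,c=snap("wrist","w7");g=im.max(2)
C=proj(c,[.5055,.0322,.138]);u,v=C.astype(int);R=40
m=np.zeros_like(g);m[v-R:v+R+1,u-16:u+17]=(g<60)[v-R:v+R+1,u-16:u+17]
k,l,s,ce=cv2.connectedComponentsWithStats(m)
for i in range(1,k):
    if s[i,4]<40:continue
    P=np.array([onz(c,*q,.138) for q in np.argwhere(l==i)[:,::-1]]);d=np.linalg.svd(P[:,:2]-P[:,:2].mean(0))[2][0];print(s[i],P.mean(0),np.degrees(np.arctan(d[1]/d[0])),np.ptp(P[:,:2]@d))
print(r.get_state()["ee_pos"],C)
E
```

```text
[313 242   5  59 295] [0.50472796 0.03244061 0.138     ] -16.96982070160782 0.033149259114791385
[0.50576171 0.03292175 0.15386419] [314.99098586 272.6668666 ]
```

The slot is at −16.97°, matching the marks at −16.96°. I'll shut the fingers and press on the wing top.

Emit:
jog_arm([
  [0, -0.02, 0, 0, 0, 0],
  [0, 0, 0, 0, 0, 0],
  [0, 0, 0, 0, 0, 0],
  [0, 0, 0, 0, 0, 0],
  [0, 0, 0, 0, 0, 0],
  [0, 0, 0, 0, 0, 0],
  [0, 0, -0.8, 0, 0, 0],
  [0, 0, -0.8, 0, 0, 0],
  [0, 0, 0, 0, 0, 0],
], hand=1)

```text
time_s: 18.85
ee_pos: [0.5037, 0.0327, 0.1196]
eef_rot: [[-0.956, 0.293, -0.004], [0.293, 0.956, 0.0], [0.004, -0.001, -1.0]]
ft_force: [-0.8, -0.7, -0.6]
width: 0.002
finger_force: 0.0
```

Emit:
jog_arm([
  [0, 0, -0.2, 0, 0, 0],
  [0, 0, -0.2, 0, 0, 0],
  [0, 0, 0, 0, 0, 0],
  [0, 0, 0, 0, 0, 0],
])

```text
time_s: 19.18
ee_pos: [0.5061, 0.0325, 0.1145]
eef_rot: [[-0.956, 0.292, 0.001], [0.292, 0.956, -0.0], [-0.001, 0.0, -1.0]]
ft_force: [-0.6, 0.2, 0.7]
width: -0.005
finger_force: 0.0
```

Emit:
jog_arm([
  [0, 0, -0.1, 0, 0, 0],
  [0, 0, -0.1, 0, 0, 0],
  [0, 0, 0, 0, 0, 0],
  [0, 0, 0, 0, 0, 0],
])

```text
time_s: 19.52
ee_pos: [0.5063, 0.0325, 0.1111]
eef_rot: [[-0.956, 0.292, 0.002], [0.292, 0.956, -0.0], [-0.002, 0.0, -1.0]]
ft_force: [-1.5, 0.5, 6.9]
width: 0.007
finger_force: 3.8
```

Emit:
jog_arm([
  [0, 0, -0.1, 0, 0, 0],
  [0, 0, -0.05, 0, 0, 0],
  [0, 0, 0, 0, 0, 0],
  [0, 0, 0, 0, 0, 0],
])

```text
time_s: 19.85
ee_pos: [0.5064, 0.0325, 0.1084]
eef_rot: [[-0.956, 0.292, 0.002], [0.292, 0.956, -0.0], [-0.002, 0.0, -1.0]]
ft_force: [-2.3, 0.5, 10.6]
width: 0.001
finger_force: 5.0
```

Emit:
jog_arm([
  [0, 0, -0.1, 0, 0, 0],
  [0, 0, 0, 0, 0, 0],
  [0, 0, 0, 0, 0, 0],
  [0, 0, 0, 0, 0, 0],
])

```text
time_s: 20.18
ee_pos: [0.5065, 0.0325, 0.1068]
eef_rot: [[-0.956, 0.292, 0.002], [0.292, 0.956, -0.0], [-0.002, 0.0, -1.0]]
ft_force: [-2.6, -0.1, 13.1]
width: -0.001
finger_force: 6.4
```

Emit:
jog_arm([
  [0, 0, -0.05, 0, 0, 0],
  [0, 0, 0, 0, 0, 0],
  [0, 0, 0, 0, 0, 0],
  [0, 0, 0, 0, 0, 0],
])

```text
time_s: 20.52
ee_pos: [0.5066, 0.0325, 0.1067]
eef_rot: [[-0.956, 0.292, 0.003], [0.292, 0.956, -0.0], [-0.003, 0.0, -1.0]]
ft_force: [-5.5, -0.1, 20.9]
width: 0.0
finger_force: 10.1
```

The panel is on its stop: z no longer drops and the force has risen to 21 N. One last check picture before handing in.

```bash
python3 - <<'E'
from h import *
im,c=snap("wrist","w8");im2,c2=snap("side","s8");print(r.get_state()["ft_force"])
cv2.imwrite("pics/l8.png",np.hstack([cv2.resize(im,(480,400)),cv2.resize(im2[190:450,240:448],(320,400))])[:,:,::-1])
E
```

```text
[-6.5162922   0.42708687 19.90295547]
```

View pics/l8.png

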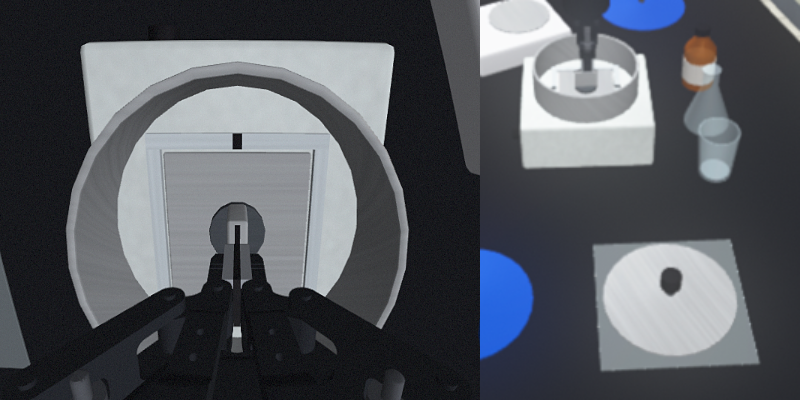

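The panel is flush with its frame, and the slot at (238,232) lines up with the mark at (237,141). The lid is centred on the mat and the glassware is untouched.

```bash
python3 -c "
from plant import r
print(r.finish_job())"
```

```text
the job is handed in; nothing more can be done
None
```

I handed the job in with the lid centred knob up on the mat, the fastener lined up with the marks, and the panel still held on its stop at about 20 N; the hand-in gave no verdict.

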